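Load the microplate into the plate reader

TASK

The microplate has been set down askew on the plate reader's pulled-out carrier. With the fingertips, push the plate along the carrier until it sits square and snug in the corner, touching both the ledge on the reader's side and the ledge on the left; then push the carrier all the way into the reader. Do not lift or tip the plate, and leave the tube rack, the bottle and the tip box where they stand.

Things in the scene. Friction and masses are not known exactly. Their poses are not given: they have to be found in the camera images.
- reader: White plate reader, fixed, 340 mm wide, 360 deep; place and heading vary. Origin: middle of its front face at bench level; x points into the reader (the way the carrier goes in), y left seen from the front, z up. Its front 90 mm is a low apron 80 mm high, with the slot in it (186 mm wide, 33 to 69 mm above the bench); the hood behind is 160 mm high.
- carrier (a joint): How far the carrier is pushed in (m). 0 = fully out, as it starts; 0.122 = fully home, the deck's front edge flush with the reader's front. About 5 N of friction; it stays where it is left. The carrier is a dark steel deck, top 45 mm above the bench; when out it reaches 122 mm ahead of the reader's front, 88 mm each side of the reader's centre line.
- seat (a point): Point on the deck under the middle of a properly seated plate; moves with the carrier, axes as the reader's. With the carrier out: x = -58.7, y = +10.2 mm in the reader's frame.
- corner (a point): Corner of the deck where the two ledges meet, 42.7 mm in x and 63.8 mm in y from seat, on the deck's top; axes as the reader's. The ledges are 6 mm high; the far one's inner face runs from here towards -y (160 mm long), the left one's towards -x (100 mm long). The deck's front and right sides are open.
- lip (a point): Middle of the front face of the carrier's lip, where the carrier is pushed in (along +x; axes as the reader's). An 80 mm wide tongue runs forward 28 mm from the deck's front edge and ends in this turned-down lip, 80 mm wide, from 19 to 45 mm above the bench. The point is 32 mm above the bench, 150 mm ahead of the reader's front when out.
- plate: White 96-well microplate loose on the deck, about 90 g: 85.4 mm along its x, 127.6 along its y, 14.4 high (upper half 1.5 mm smaller all round). Origin: centre of its underside; x points into the reader when seated. It starts 12 to 24 mm short of its seat in x, 10 to 26 mm in y, turned up to 0.15 rad. It slides easily (friction about 0.35).
- tube_rack: Bystander: white two-tier rack 150 x 60 mm with capped tubes, 96 mm high, loose. Origin: centre of its underside.
- reagent: Bystander: capped amber bottle, 60 mm across, 125 mm high, loose. Origin: centre of its underside.
- tip_box: Bystander: grey pipette-tip box with a clear lid, 85 x 122 mm, 60 mm high, loose. Origin: centre of its underside.

How it is judged (in metres and radians):
On the way, in this order (a step that is already met when the one before it is completed fails the run):
1. the plate sits square against both ledges of the carrier, before the carrier is home (horizontal distance between plate and seat below 0.003 m and angle between the x axis of plate and the x axis of seat, either way round below 0.025 rad and z of plate in the frame of seat between -0.002 and 0.002 m and value of joint carrier below 0.1 m), for 0.2 s.
2. the carrier is fully in the reader (value of joint carrier above 0.119 m), for 0.2 s.
At the end, for the whole second after the job is handed in: The carrier is within 3 mm of fully home (joint above 0.119), and on it the plate lies flat and still, its centre within 3 mm of the seat point and within 0.025 rad of square to the ledges (horizontal distance between plate and seat below 0.003 m and angle between the x axis of plate and the x axis of seat, either way round below 0.025 rad and z of plate in the frame of seat between -0.002 and 0.002 m and value of joint carrier above 0.119 m and linear speed of plate below 0.01 m/s); the robot touches nothing.
It fails at once if the plate is lifted off the carrier's deck (more than 6 mm) or falls off it (z of plate in the frame of seat above 0.006 m or z of plate in the frame of seat below -0.006 m).
It fails at once if the plate is tipped by more than 0.12 rad (angle between plate's own z axis and vertical above 0.12 rad).
It fails at once if the tube rack is moved by more than 15 mm (distance of tube_rack from where it was at the start of the episode above 0.015 m).
It fails at once if the reagent bottle is moved by more than 15 mm (distance of reagent from where it was at the start of the episode above 0.015 m).
It fails at once if the tip box is moved by more than 15 mm (distance of tip_box from where it was at the start of the episode above 0.015 m).
It also fails if it takes over 58 s, if anything falls off the work surface, if the arm or the gripper's body presses on something with over 40 N, if the wrist force passes 120 N, or if a joint passes its speed limit or range.

ROBOT

A 6-joint arm with a two-finger parallel gripper is mounted at the origin on the work surface. World frame = base frame: x ahead of the robot, y to its left, z up, the work surface at z = 0. Lengths are in mm, angles in rad, forces in N, time in s.
With the tool pointing down it reaches from about 350 to 850 mm from the base axis. Payload 8.1 kg.
Tool frame: the origin (TCP) lies midway between the tips of the shut fingers; the grasp point (between the pads) lies 19 mm behind it; z points along the fingers, y is the direction in which the jaws open and shut (so a half turn about z gives the same grasp; the last joint's range is limited). The gripper opens to 85 mm and grips with 20 to 120 N. Pads are 22 mm wide; open, the fingers measure 114 mm over their backs; the gripper's body (76 mm by 85 mm) begins 54 mm behind the grasp point. The pads swing forward as they close: fully open they stand 13 mm farther back than shut.
Start: joints at [-1.233, 0.13, 1.488, -0, 1.523, -0.085], TCP at [246.209, -547.162, 231.292] pointing down, gripper open.
Joint ranges: [-2.96, 2.96], [-0.89, 2.26], [0.02, 2.5], [-1.34, 4.48], [0, 2.73], [-2.66, 2.66]. Speed limits (rad/s): [2.39, 2.39, 2.79, 3.14, 3.14, 3.14].

INTERFACE

Orientations are given as a rotation vector (axis times angle).
In Python, from rig import telemetry, get_image, camera_info, ticket gives the robot as it stands.
- The arm moves only by the shell command python3 -m jog 'ROWS' [FORCE]. ROWS is a JSON object of lists of equal length, an entry for each row: "delta_rot": the turn, a rotation vector about the tool's x, y, z in rad, a list of three; "translation": the shift along the tool's x, y, z in cm, a list of three; "claw": the opening in per cent of the stroke, from 0 (shut) to 100 (fully open). A call has 1 to 8 rows; each row shifts and turns the commanded pose from where the row before left it, along the tool's axes as they then stand; what a row does not reach is not made up. A row lasts 1/12 s, in which the tool goes at most 41.7 mm and 7.16 degrees, less where a joint would pass 70% of its speed; a pose out of reach is approached as far as the arm can. A call with a gripper value outside its range is refused whole. The fingers move at their own pace and stop on an object; FORCE is the grip in N (left out, the last holds). Time passes only in rows, so rows that do not move let the fingers close. It gives the time, the measured TCP pose, the force and the opening at its end, in the units of the state.
- telemetry.get_state(): the state, without advancing time (a new reading comes with each control period).
- get_image(name): name is "side" or "top" or "wrist"; returns (picture, depth): 480x640x3 uint8, red, green, blue; 480x640 float32, mm along the optical axis (not along the pixel's ray), 0 where there is no reading.
- camera_info(name): a dict with "fovy" (degrees; the focal length in pixels is half the picture's height over the tangent of half this angle, whatever the lens; pixels are square), "cx", "cy" (the principal point, pixels), "R" (3x3) and "t" (3): a world point X has camera coordinates R X + t. Camera axes: x right, y down, z forward; pixel columns grow to the right and rows downward; lengths in mm; the calibration is good to about 2 mm. A picture is of the moment at which its call begins: read the wrist's pose just before it. camera_info takes no time and is no camera call; for the wrist camera it gives the pose at the moment of the call.
- ticket.hand_in(): hands the job in, once; it reports no verdict.
The state is a dict: "clock": time; "joints": joint angles; "qd": joint speeds; "effort": joint torques, N m; "eef_pos": TCP position; "tool_rot": TCP orientation; "force": force on the tool from outside, world axes, zero at the start; "ft_torque": the same for the moment, N m; "width": opening from 0.0 (shut) to 1.0 (fully open).
Only numpy, scipy, OpenCV 4.12 (cv2) and the standard library are available. Lean on these libraries where they do the work, as an engineer would, in place of code of your own. Each camera call takes 0.05 s, during which the arm holds its last target.

## Working session

There is one attempt and no reset: what is moved stays moved. The work goes in short steps, Python scripts to look and compute and a shell command to move; the robot and the scene stay as the last step left them, time stands still between calls to the robot, and variables do not carry over. Pictures are saved under pics/ and viewed, and the job is handed in when it is done.

```bash
ls; mkdir -p pics
cat > h.py <<'E'
import numpy as np,cv2
from rig import telemetry,get_image,camera_info,ticket
def snap(name,fn):
    ci=camera_info(name); im,d=get_image(name)
    cv2.imwrite('pics/'+fn+'.png',cv2.cvtColor(im,cv2.COLOR_RGB2BGR)); np.savez('pics/'+fn+'.npz',im=im,d=d,R=np.array(ci['R']),t=np.array(ci['t']),f=240/np.tan(np.radians(ci['fovy']/2)),cx=ci['cx'],cy=ci['cy'])
    return ci
def load(fn): return np.load('pics/'+fn+'.npz')
def cloud(z):
    v,u=np.mgrid[0:480,0:640]; d=z['d'].astype(float)
    P=np.stack([(u-z['cx'])/z['f']*d,(v-z['cy'])/z['f']*d,d],-1)
    W=(P-z['t'])@z['R']; W[d==0]=np.nan
    return W
def onplane(z,u,v,h):
    r=z['R'].T@np.array([(u-z['cx'])/z['f'],(v-z['cy'])/z['f'],1]); c=-z['R'].T@z['t']
    return c+r*(h-c[2])/r[2]
def proj(z,X):
    p=z['R']@np.array(X)+z['t']; return p[:2]/p[2]*z['f']+[z['cx'],z['cy']]
E
python3 - <<'E'
from h import *
for n in('top','side'):
    c=snap(n,n+'0'); print({k:(np.round(v,3).tolist() if not isinstance(v,str) else v) for k,v in c.items()})
print(telemetry.get_state())
E
```

```text
pics
{'fovy': 56.898, 'cx': 317.661, 'cy': 246.031, 'R': [[0.187, -0.982, 0.005], [-0.959, -0.184, -0.216], [0.213, 0.035, -0.976]], 't': [-38.634, 534.223, 838.85]}
{'fovy': 55.63, 'cx': 317.16, 'cy': 240.786, 'R': [[-0.919, -0.395, 0.005], [-0.298, 0.686, -0.663], [0.258, -0.611, -0.748]], 't': [499.176, 145.551, 1144.367]}
{'clock': 0.1, 'joints': array([-1.23340335e+00,  1.31136414e-01,  1.48917810e+00, -1.42717720e-06,
        1.52297799e+00, -8.53734953e-02]), 'qd': array([-1.00889869e-03, -9.55977837e-04, -2.11566696e-03,  1.93100891e-05,
        1.52334543e-04, -2.11230202e-04]), 'effort': array([ 5.43287624e-04, -5.70950103e+01, -5.01943016e+01, -3.57442912e-05,
        8.11624748e-03, -2.99021292e-05]), 'eef_pos': array([ 246.04142898, -546.69167331,  230.31475113]), 'tool_rot': array([-3.07001722e+00, -6.58791872e-01,  3.37612172e-04]), 'force': array([ 0.70397395,  0.08934932, -1.1714133 ]), 'ft_torque': array([0.00209467, 0.00194743, 0.00474336]), 'width': 0.9988628207102794}
```

View pics/top0.png

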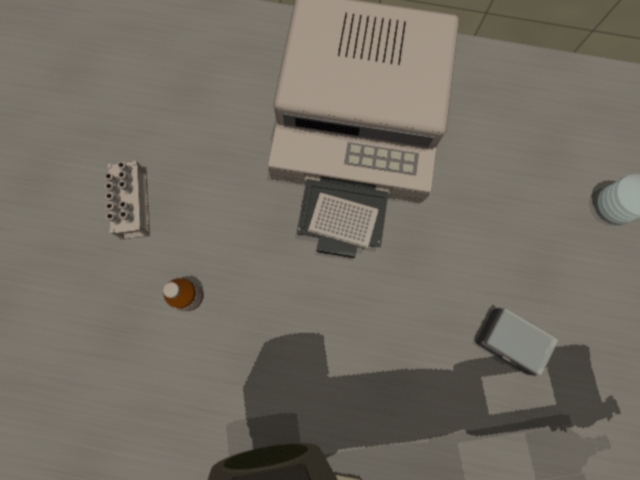

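View pics/side0.png

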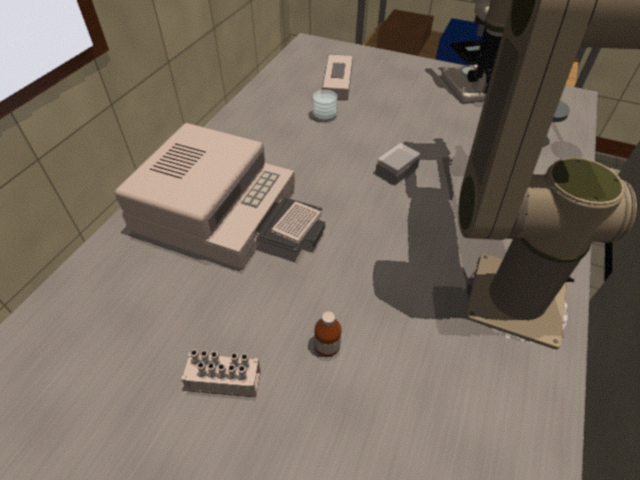

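The top picture shows the reader at (360,100), with the carrier and plate at about (342,218). The bystanders are at (125,200), (180,293) and (520,342). Next I fit the reader and plate geometry.

Run:
```python
from h import *
z=load('top0'); im=z['im']; W=cloud(z)
c=cv2.resize(cv2.cvtColor(im[150:280,260:450],cv2.COLOR_RGB2BGR),None,fx=4,fy=4,interpolation=cv2.INTER_CUBIC)
c=np.clip(c.astype(float)*1.6,0,255).astype(np.uint8)
cv2.imwrite('pics/topz.png',c)
for u,v in [(300,150),(425,190),(342,222),(310,200),(340,250),(345,80),(180,293),(520,342),(125,210),(250,250)]:
    print(u,v,W[v,u].round(1))
# apron top
m=(abs(W[...,2]-80)<4)
m[:110]=0;m[210:]=0;m[:,:260]=0;m[:,450:]=0
P=W[m][:,:2].astype(np.float32); r=cv2.minAreaRect(P);print('apron',r,len(P), cv2.boxPoints(r))
m=(abs(W[...,2]-160)<5); m[:,:260]=0;m[:,470:]=0;m[160:]=0
P=W[m][:,:2].astype(np.float32); r=cv2.minAreaRect(P);print('hood',r,len(P), cv2.boxPoints(r))
m=(abs(W[...,2]-59)<3); m[:175]=0;m[260:]=0;m[:,:290]=0;m[:,400:]=0
P=W[m][:,:2].astype(np.float32); r=cv2.minAreaRect(P);print('plate',r,len(P), cv2.boxPoints(r))
m=(abs(W[...,2]-45)<3); m[:175]=0;m[260:]=0;m[:,:290]=0;m[:,400:]=0
P=W[m][:,:2].astype(np.float32); r=cv2.minAreaRect(P);print('deck',r,len(P), cv2.boxPoints(r))
```

```text
300 150 [720.1 135.3  81.8]
425 190 [ 683.8 -131.8   78.2]
342 222 [591.3  22.5  57.4]
310 200 [629.3  97.   45.3]
340 250 [535.6  16.   44.1]
345 80 [846.3  68.1 159.9]
180 293 [385.1 296.9 104.2]
520 342 [ 418.4 -357.7   60.4]
125 210 [526.5 453.   84.1]
250 250 [509.  206.   -1.2]
apron ((726.3170776367188, 27.096389770507812), (101.71060180664062, 340.44256591796875), 0.8841143250465393) 6930 [[ 672.8413   196.51271]
 [ 678.09436 -143.88933]
 [ 779.79285 -142.31993]
 [ 774.5398   198.0821 ]]
hood ((900.918701171875, 30.840194702148438), (268.0965576171875, 335.0982971191406), 1.3711501359939575) 19547 [[ 762.89954  195.13376]
 [ 770.9181  -139.86859]
 [1038.9379  -133.45337]
 [1030.9193   201.54898]]
plate ((613.7501831054688, 23.46636962890625), (130.670166015625, 215.72425842285156), 1.7936122417449951) 2189 [[545.07104  129.23071 ]
 [551.8231   -86.387856]
 [682.4293   -82.29797 ]
 [675.67725  133.32059 ]]
deck ((607.6016235351562, 30.25524139404297), (162.30674743652344, 231.9897918701172), 0.7814350128173828) 2376 [[524.87384  145.13257 ]
 [528.0378   -86.835655]
 [690.3294   -84.622086]
 [687.16547  147.34613 ]]
```

View pics/topz.png

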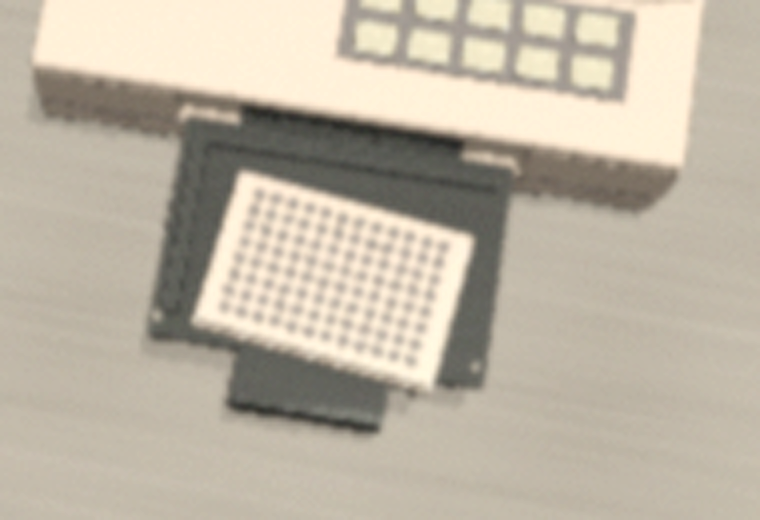

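The plate is turned about -0.11 rad relative to the carrier. I'll turn the tool square to the reader and fly it above the carrier for a close wrist view.

```bash
python3 -m jog '{"delta_rot":[[0,0,0.1],[0,0,0.1],[0,0,0.1],[0,0,0.1],[0,0,0],[0,0,0],[0,0,0],[0,0,0]],"translation":[[0,0,0],[0,0,0],[0,0,0],[0,0,0],[1.4,-3.5,0],[1.4,-3.5,0],[1.4,-3.5,0],[1.4,-3.5,0]],"claw":[100,100,100,100,100,100,100,100]}'
python3 -m jog '{"delta_rot":[[0,0,0],[0,0,0],[0,0,0],[0,0,0],[0,0,0],[0,0,0],[0,0,0],[0,0,0]],"translation":[[1.4,-3.5,0],[1.4,-3.5,0],[1.4,-3.5,0],[1.4,-3.5,0],[1.4,-3.5,0],[1.4,-3.5,0],[1.4,-3.5,0],[1.4,-3.5,0]],"claw":[100,100,100,100,100,100,100,100]}'
```

```text
clock: 0.77
eef_pos: [299.0, -404.2, 230.5]
tool_rot: [-3.14, -0.035, 0.001]
force: [0.7, 0.6, -0.1]
width: 0.999
clock: 1.43
eef_pos: [404.6, -121.6, 231.1]
tool_rot: [-3.141, -0.035, -0.0]
force: [0.7, -0.1, -1.2]
width: 0.997
```

```bash
python3 -m jog '{"delta_rot":[[0,0,0],[0,0,0],[0,0,0],[0,0,0],[0,0,0]],"translation":[[1.1,-3.6,0],[1.1,-3.6,0],[1.1,-3.6,0],[1.1,-3.6,0],[0,0,0]],"claw":[100,100,100,100,100]}'
python3 - <<'E'
from h import *
print(telemetry.get_state()['eef_pos']); c=snap('wrist','w1'); print(c)
E
```

```text
clock: 1.85
eef_pos: [445.8, 27.4, 231.0]
tool_rot: [-3.139, -0.044, -0.0]
force: [0.5, -1.0, 0.1]
width: 1.003
[445.79696932  27.40063212 231.00218968]
{'fovy': 66.49323318956007, 'cx': 317.34765134578106, 'cy': 239.43814808783964, 'R': array([[ 0.02880107, -0.99958131, -0.00277492],
       [-0.96089834, -0.02845112,  0.27543587],
       [-0.2753995 , -0.00526643, -0.96131544]]), 't': array([ 15.08183412, 393.45705818, 502.1830205 ])}
```

View pics/w1.png

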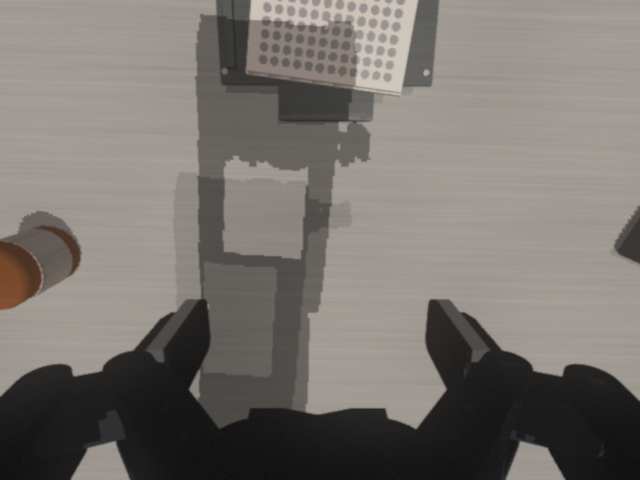

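The carrier is only partly in view, at the top of the frame, so I move 110 mm forward.

```bash
python3 -m jog '{"delta_rot":[[0,0,0],[0,0,0],[0,0,0],[0,0,0],[0,0,0]],"translation":[[3,0,0],[4,0,0],[4,0,0],[0,0,0],[0,0,0]],"claw":[100,100,100,100,100]}'
python3 - <<'E'
from h import *
print(telemetry.get_state()['eef_pos']); c=snap('wrist','w2')
E
```

```text
clock: 2.32
eef_pos: [555.3, 22.9, 228.2]
tool_rot: [3.141, 0.034, -0.009]
force: [-1.6, 0.2, 0.4]
width: 0.994
[555.31563051  22.8505334  228.20983103]
```

View pics/w2.png

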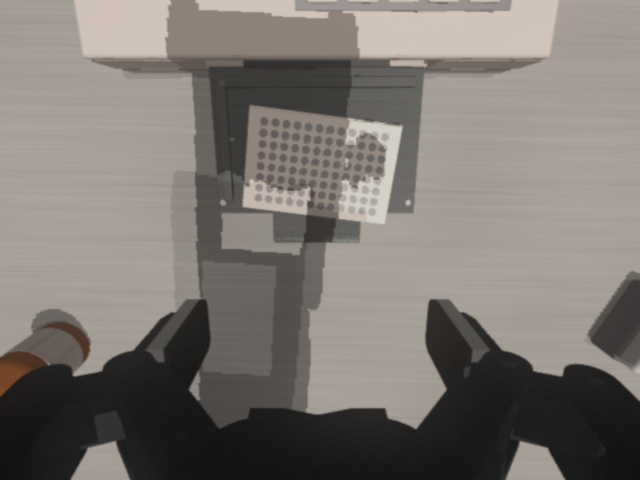

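The whole carrier is in view, with the plate corners at about (250,106), (402,126), (385,223) and (243,208). The deck front edge is at row 213 and the lip at row 241. Now the fit.

Run:
```python
from h import *
z=load('w2'); W=cloud(z); im=z['im'].astype(int)
u,v=np.meshgrid(np.arange(640),np.arange(480))
# plate top corners & deck corners from pixels
for n,p,h in [('pl farL',(250,106),59.4),('pl farR',(402,126),59.4),('pl nearR',(385,223),59.4),('pl nearL',(243,208),59.4),('deck nearL',(220,213),45),('deck nearR',(413,213),45),('lipL',(274,242),45),('lipR',(360,242),45),('apL',(79,57),80),('apR',(553,57),80),('corner',(230,86),51)]:
    P=onplane(z,*p,h); print(n,P.round(1),W[p[1]-2 if 'deck' in n else p[1]+ (4 if 'far' in n else -4),p[0]].round(1))
bright=im.min(2)>0
reg=(u>225)&(u<420)&(v>95)&(v<235)
m=reg&(W[...,2]>54)&(W[...,2]<66)
m=cv2.morphologyEx(m.astype(np.uint8),cv2.MORPH_CLOSE,np.ones((9,9)))
n,l,s,c=cv2.connectedComponentsWithStats(m); k=1+s[1:,4].argmax()
cs,_=cv2.findContours((l==k).astype(np.uint8),cv2.RETR_EXTERNAL,cv2.CHAIN_APPROX_NONE)
P=np.array([onplane(z,a,b,59.4)[:2] for a,b in cs[0][:,0]],np.float32)
r=cv2.minAreaRect(P);print('plate',r)
# deck front edge & apron line from depth steps: per column
def line(cols,fn):
    Q=np.array([q for c in cols if (q:=fn(c)) is not None]); 
    vx,vy,x0,y0=cv2.fitLine(Q.astype(np.float32),cv2.DIST_HUBER,0,.01,.01).ravel(); return np.arctan2(-vx,vy) if vy>0 else np.arctan2(vx,-vy),x0,y0,len(Q)
def ap(c):
    col=W[40:75,c,2]; i=np.where(col>76)[0]
    return onplane(z,c,40+i.max()+.5,80)[:2] if len(i) and i.max()<34 else None
print('apron',line(list(range(90,205))+list(range(430,545)),ap))
def dk(c):
    col=W[195:230,c,2]; i=np.where(col>41)[0]
    return onplane(z,c,195+i.max()+.5,45)[:2] if len(i) and i.max()<34 else None
print('deckfront',line(list(range(228,243))+list(range(390,410)),dk))
def lp(c):
    col=W[225:260,c,2]; i=np.where(col>41)[0]
    return onplane(z,c,225+i.max()+.5,45)[:2] if len(i) and i.max()<34 else None
print('lip',line(range(278,358),lp))
# sides
for row in (80,120,160,200):
    i=np.where((W[row,150:500,2]>41)&(W[row,150:500,2]<70))[0]+150
    a,b=onplane(z,i.min()-.5,row,45),onplane(z,i.max()+.5,row,45);print(row,i.min(),i.max(),a.round(1),b.round(1))
for row in (10,25,40):
    i=np.where((W[row,:,2]>74)&(W[row,:,2]<86))[0]
    a,b=onplane(z,i.min()-.5,row,80),onplane(z,i.max()+.5,row,80);print(row,i.min(),i.max(),a.round(1),b.round(1))
```

```text
pl farL [645.3  78.8  59.4] [642.2  78.7  60.4]
pl farR [632.7 -44.4  59.4] [629.7 -47.8  45.4]
pl nearR [551.3 -36.6  59.4] [555.2 -36.1  60.6]
pl nearL [561.9  87.3  59.4] [565.6  87.   60.1]
deck nearL [553.9 111.2  45. ] [555.6 111.3  44.6]
deck nearR [557.7 -64.2  45. ] [559.5 -64.1  44.7]
lipL [527.4  62.5  45. ] [531.3  62.4  45.1]
lipR [529.2 -17.5  45. ] [ 5.202e+02 -2.300e+01  2.000e-01]
apL [674.7 197.8  80. ] [ 6.913e+02  2.450e+02 -1.000e-01]
apR [ 682.3 -144.9   80. ] [ 700.6 -189.7    1.7]
corner [660.7  96.   51. ] [663.7  95.8  51.5]
plate ((598.2300415039062, 21.600574493408203), (124.66683959960938, 83.38740539550781), 84.1223373413086)
apron (np.float32(0.020903423), np.float32(679.1084), np.float32(-58.462055), 230)
deckfront (np.float32(0.022203756), np.float32(556.28973), np.float32(22.346098), 35)
lip (np.float32(0.022210553), np.float32(527.89343), np.float32(18.07378), 80)
80 210 423 [665.6 114.   45. ] [669.5 -62.2  45. ]
120 213 420 [634.3 113.4  45. ] [638.2 -62.9  45. ]
160 216 417 [601.  112.7  45. ] [605.  -63.6  45. ]
200 219 414 [565.8 112.   45. ] [569.7 -64.4  45. ]
10 75 557 [704.7 196.2  80. ] [ 712.2 -142.    80. ]
25 78 555 [695.3 195.6  80. ] [ 702.8 -142.5   80. ]
40 80 552 [685.8 195.7  80. ] [ 693.3 -142.3   80. ]
```

Run:
```python
from h import *
z=load('w2'); W=cloud(z)
m=(W[...,2]>150)
P=W[m]; print(len(P), np.nanpercentile(P[:,2],[0,1,5,20]))
for u,v in [(207,302),(200,320),(190,310),(170,340),(208,340),(430,305),(440,320),(428,340),(460,340)]: print(u,v,W[v,u].round(1))
s=telemetry.get_state(); print(s['eef_pos'],s['tool_rot'],s['joints'])
```

```text
64525 [241.18256553 248.47438724 262.2917761  293.24405417]
207 302 [442.7 142.8   0.7]
200 320 [560.1  65.3 252.2]
190 310 [565.2  67.8 254.4]
170 340 [565.5  67.2 274.3]
208 340 [547.6  65.2 245.3]
430 305 [564.6 -19.7 245.3]
440 320 [564.3 -20.  256.4]
428 340 [550.1 -20.2 246.2]
460 340 [567.6 -19.7 274.6]
[554.68664458  22.98656409 229.64742434] [ 3.14131668  0.03420678 -0.00583992] [-5.07328967e-02  1.38590932e-02  1.61337800e+00 -3.13541989e-04
  1.51806122e+00  1.49830277e+00]
```

Fit results:
- **Reader:** origin about (678, 26), yaw 0.0215.
- **Seat:** about (619.1, 34.9).
- **Plate:** at (598.2, 21.6), yaw -0.103.
- **Fingertips:** when open they sit 12.5 mm above the TCP.

The deck height and all sizes agree with those given. I'll descend in front of the plate, then push with the open fingers.

```bash
python3 -m jog '{"delta_rot":[[0,0,0],[0,0,0],[0,0,0],[0,0,0],[0,0,0],[0,0,0],[0,0,0],[0,0,0]],"translation":[[-2.8,-0.2,0],[0,0,3],[0,0,3.5],[0,0,3.5],[0,0,3.5],[0,0,3],[0,0,2],[0,0,0]],"claw":[100,100,100,100,100,100,100,100]}'
```

```text
clock: 3.03
eef_pos: [522.6, 24.9, 42.5]
tool_rot: [-3.141, -0.035, 0.01]
force: [-0.3, 1.3, -0.2]
width: 0.997
```

```bash
python3 -m jog '{"delta_rot":[[0,0,0],[0,0,0],[0,0,0],[0,0,0]],"translation":[[0,0,0.3],[0,0,0.2],[0,0,0],[0,0,0]],"claw":[100,100,100,100]}'
python3 -m jog '{"delta_rot":[[0,0,0],[0,0,0],[0,0,0],[0,0,0],[0,0,0],[0,0,0],[0,0,0],[0,0,0]],"translation":[[0.5,0,0],[0.5,0,0],[0.4,0,0],[0.4,0,0],[0.4,0,0],[0.4,0,0],[0.4,0,0],[0,0,0]],"claw":[100,100,100,100,100,100,100,100]}'
python3 - <<'E'
from h import *
s=telemetry.get_state(); print(s['eef_pos'],s['force']); snap('wrist','w3'); snap('top','t3')
E
```

```text
clock: 3.37
eef_pos: [528.6, 25.2, 43.4]
tool_rot: [3.141, 0.036, 0.005]
force: [0.1, 0.4, 0.6]
width: 1.002
clock: 4.03
eef_pos: [558.0, 26.1, 41.3]
tool_rot: [3.141, 0.036, 0.001]
force: [0.1, -0.3, -0.1]
width: 0.999
[558.03074582  26.07394315  41.30671481] [ 0.13522129 -0.31159777 -0.14281472]
```

View pics/w3.png

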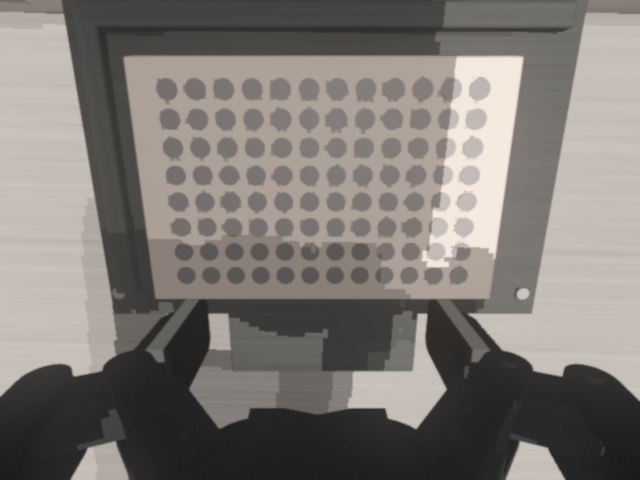

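The plate is now square and centred between the fingertips: its near edge is at row 298 and there's a gap to the far ledge at rows 30–56. The tips are a bit high (z about 54), so I back off, lower 4 mm and push on.

```bash
python3 -m jog '{"delta_rot":[[0,0,0],[0,0,0],[0,0,0],[0,0,0],[0,0,0]],"translation":[[-0.6,0,0],[0,0,0.2],[0,0,0.2],[0,0,0],[0,0,0]],"claw":[100,100,100,100,100]}'
python3 - <<'E'
from h import *
z=load('w3'); W=cloud(z)
s=telemetry.get_state(); print(s['eef_pos'],s['force'])
a=np.radians(0);psi=.0215
O=np.array([678,26])
def rd(P): d=np.array(P[:2])-O; return np.array([d[0]*np.cos(psi)+d[1]*np.sin(psi),-d[0]*np.sin(psi)+d[1]*np.cos(psi)]).round(1)
# plate top corners
for p in [(125,57),(522,57),(492,299),(156,298)]: print(rd(onplane(z,*p,59.4)),onplane(z,*p,59.4).round(1))
for p in [(100,28),(572,28)]: print('ledge',rd(onplane(z,*p,51)))
print('seat top-corners expected x',-58.7-41.2,-58.7+41.2,'y',10.2-62.3,10.2+62.3)
E
```

```text
clock: 4.55
eef_pos: [550.9, 25.9, 37.1]
tool_rot: [-3.141, -0.036, 0.001]
force: [-0.7, 0.4, -0.9]
width: 1.002
[550.94115298  25.94593758  37.08927308] [-0.71059606  0.37614725 -0.8532803 ]
[-26.6  62.7] [650.   88.1  59.4]
[-26.4 -61.1] [652.9 -35.6  59.4]
[-108.7  -62.7] [570.7 -39.   59.4]
[-108.5   62.8] [568.1  86.5  59.4]
ledge [-16.5  73.6]
ledge [-16.2 -80.3]
seat top-corners expected x -99.9 -17.5 y -52.099999999999994 72.5
```

```bash
python3 -m jog '{"delta_rot":[[0,0,0],[0,0,0],[0,0,0],[0,0,0],[0,0,0],[0,0,0],[0,0,0]],"translation":[[0.4,0,0],[0.3,0,0],[0.3,0,0],[0.2,0,0],[0.1,0,0],[0,0,0],[0,0,0]],"claw":[100,100,100,100,100,100,100]}'
python3 - <<'E'
from h import *
s=telemetry.get_state(); print(s['eef_pos'],s['force']); snap('wrist','w4')
E
```

```text
clock: 5.13
eef_pos: [564.3, 26.2, 37.3]
tool_rot: [-3.141, -0.036, -0.0]
force: [-0.3, 0.2, -0.1]
width: 1.002
[564.31832387  26.24571431  37.26919908] [-0.32906311  0.23024621 -0.10528665]
```

View pics/w4.png

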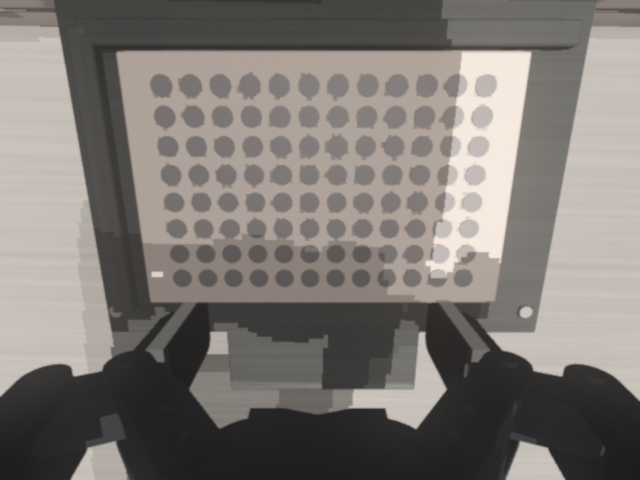

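The plate is nearly at the far ledge (far edge at row 50, ledge face at row 47) and needs about 10 mm to the left. I retract, go over to its right side and shut the fingers.

```bash
python3 -m jog '{"delta_rot":[[0,0,0],[0,0,0],[0,0,0],[0,0,0],[0,0,0],[0,0,0],[0,0,0],[0,0,0]],"translation":[[-1.0,0,0],[0,0,-2.5],[0,0,-3.0],[1.5,2.4,0],[2.5,3.5,0],[2.5,3.5,0],[0,0,0],[0,0,0]],"claw":[100,100,100,60,20,0,0,0]}'
python3 - <<'E'
from h import *
s=telemetry.get_state(); print(s['eef_pos'],s['width']); snap('wrist','w5')
E
```

```text
clock: 5.85
eef_pos: [620.2, -66.2, 91.7]
tool_rot: [-3.141, -0.031, 0.001]
force: [-0.0, 0.5, -0.5]
width: 0.3
[620.19855081 -66.24515798  91.68582099] 0.2999318637147441
```

View pics/w5.png

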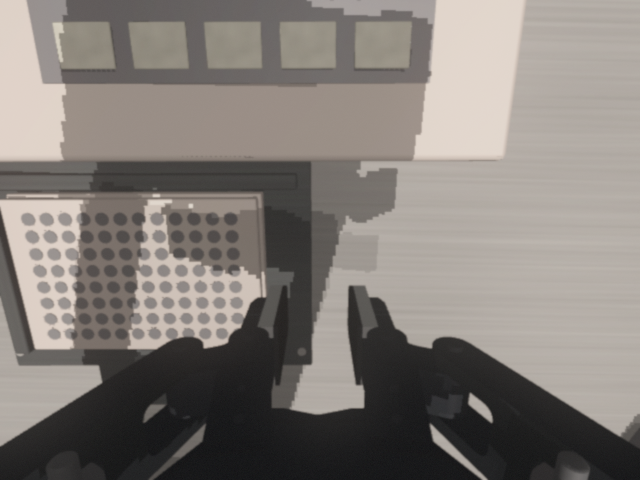

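```bash
python3 -m jog '{"delta_rot":[[0,0,0],[0,0,0],[0,0,0],[0,0,0],[0,0,0],[0,0,0]],"translation":[[0,0,0],[0,0,0],[0,0,0],[0,0,0.9],[0,0,0.9],[0,0,0]],"claw":[0,0,0,0,0,0]}'
python3 - <<'E'
from h import *
s=telemetry.get_state(); print(s['eef_pos'],s['width']); snap('wrist','w6')
z=load('w6');W=cloud(z)
m=(W[...,2]>s['eef_pos'][2]-3)&(W[...,2]<s['eef_pos'][2]+20); m[:, :150]=0; m[:150]=0
print(m.sum(),np.nanpercentile(W[m],[0,2,50,98,100],axis=0).round(1))
E
```

```text
clock: 6.4
eef_pos: [617.9, -63.6, 71.4]
tool_rot: [-3.141, -0.037, 0.006]
force: [-0.4, 0.1, -1.3]
width: -0.002
[617.89613713 -63.58539329  71.41400069] -0.002229919239255419
4547 [[ 624.1 -143.1   74.7]
 [ 624.7 -138.4   77.5]
 [ 681.1  -66.8   80.5]
 [ 684.2   -5.8   90.2]
 [ 684.7   -0.8   91.4]]
```

View pics/w6.png

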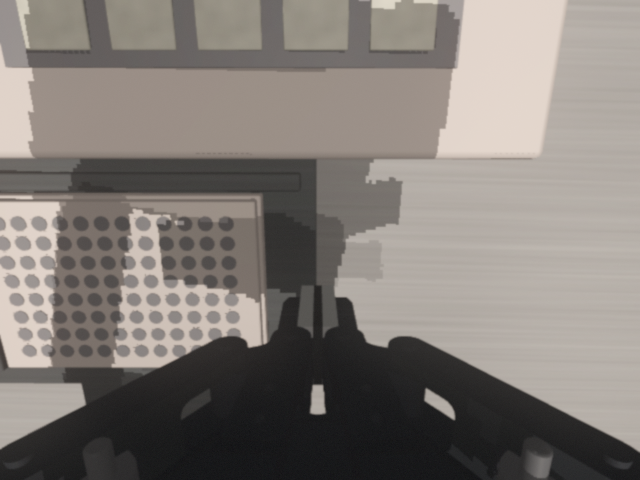

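Run:
```python
from h import *
z=load('w6');W=cloud(z)
for u,v in [(303,300),(303,320),(310,290),(308,340),(300,340),(290,305),(285,325),(282,340),(230,345),(200,360)]: print(u,v,W[v,u].round(1))
print(telemetry.get_state()['eef_pos'])
O=np.array([678,26]);psi=.0215
for p in [(262,193),(267,345)]: print(onplane(z,*p,59.4))
```

```text
303 300 [629.4 -58.2  91.3]
303 320 [629.1 -58.7 105.8]
310 290 [628.7 -60.5  80.6]
308 340 [629.4 -60.7 118.3]
300 340 [630.1 -58.4 119.5]
290 305 [624.5 -53.   85.7]
285 325 [624.7 -52.4 101.5]
282 340 [630.2 -53.1 119.9]
230 345 [630.8 -38.9 124.1]
200 360 [629.9 -32.2 130.1]
[618.13825306 -63.7567941   72.13308772]
[663.53328207 -39.04184317  59.4       ]
[589.97083869 -40.09871314  59.4       ]
```

```bash
python3 -m jog '{"delta_rot":[[0,0,0],[0,0,0],[0,0,0],[0,0,0],[0,0,0]],"translation":[[0,0,1.0],[0,0,0.8],[0,0,0.5],[0,0,0],[0,0,0]],"claw":[0,0,0,0,0]}'
python3 -m jog '{"delta_rot":[[0,0,0],[0,0,0],[0,0,0],[0,0,0],[0,0,0]],"translation":[[0,-0.4,0],[0,-0.4,0],[0,-0.4,0],[0,-0.2,0],[0,0,0]],"claw":[0,0,0,0,0]}'
python3 - <<'E'
from h import *
s=telemetry.get_state(); print(s['eef_pos'],s['width'],s['force']); snap('wrist','w7')
E
```

```text
clock: 6.87
eef_pos: [619.2, -64.3, 50.5]
tool_rot: [-3.141, -0.036, 0.002]
force: [-0.5, -0.8, 1.0]
width: -0.0
clock: 7.28
eef_pos: [619.6, -49.6, 51.6]
tool_rot: [-3.141, -0.037, -0.001]
force: [-0.4, -0.2, -0.2]
width: -0.004
[619.59388552 -49.57395379  51.60159743] -0.00400325257596389 [-0.3600794  -0.23591629 -0.18519134]
```

View pics/w7.png

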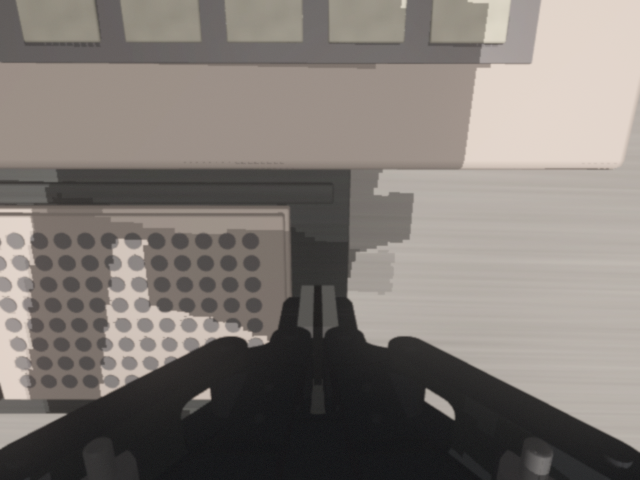

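Run:
```python
from h import *
for n in('w6','w7'):
    W=cloud(load(n))
    for u in (286,290,294,298,301,304,308,311):
        col=W[270:330,u]; i=[k for k in range(60) if col[k,2]>45 and col[k,0]<632 and (col[k,2]>66 or k>25)]
        print(n,u,270+i[0] if i else None,[col[k].round(1).tolist() for k in i[:2]])
```

```text
w6 286 296 [[609.7, -48.1, 46.0], [608.9, -48.1, 45.6]]
w6 290 296 [[610.0, -50.2, 46.6], [625.0, -52.5, 79.6]]
w6 294 296 [[609.6, -52.1, 45.7], [625.2, -54.2, 79.8]]
w6 298 296 [[610.0, -54.2, 46.3], [624.5, -55.7, 78.5]]
w6 301 289 [[628.8, -56.9, 80.2], [629.5, -57.0, 82.5]]
w6 304 285 [[628.5, -58.0, 75.3], [629.1, -58.1, 77.6]]
w6 308 285 [[628.7, -59.6, 75.6], [628.3, -59.6, 75.7]]
w6 311 285 [[628.6, -60.9, 75.5], [628.8, -60.9, 76.8]]
w7 286 296 [[625.4, -36.6, 56.3], [624.8, -36.6, 55.8]]
w7 290 296 [[623.7, -38.0, 52.4], [626.9, -38.5, 60.3]]
w7 294 296 [[620.3, -39.3, 45.1], [626.2, -40.1, 58.7]]
w7 298 296 [[620.9, -41.1, 46.3], [626.2, -41.7, 58.7]]
w7 301 295 [[631.0, -43.2, 67.1], [630.8, -43.2, 67.5]]
w7 304 294 [[631.0, -44.3, 66.2], [630.8, -44.4, 67.6]]
w7 308 296 [[630.7, -45.9, 67.3], [630.7, -45.9, 68.1]]
w7 311 295 [[630.7, -47.0, 66.3], [630.5, -47.0, 66.8]]
```

```bash
python3 -m jog '{"delta_rot":[[0,0,0],[0,0,0],[0,0,0],[0,0,0],[0,0,0]],"translation":[[0,0.7,0],[0,0,0.2],[0,0,0.1],[0,0,0],[0,0,0]],"claw":[0,0,0,0,0]}'
python3 -c "
from rig import telemetry
s=telemetry.get_state();print(s['eef_pos'],s['force'])"
```

```text
clock: 7.75
eef_pos: [619.4, -57.5, 48.0]
tool_rot: [-3.141, -0.035, 0.001]
force: [-0.5, -0.6, -0.1]
width: -0.003
[619.36696092 -57.49246125  48.00756812] [-0.53344845 -0.60812986 -0.1344585 ]
```

```bash
python3 -m jog '{"delta_rot":[[0,0,0],[0,0,0],[0,0,0],[0,0,0],[0,0,0],[0,0,0],[0,0,0]],"translation":[[0,-0.4,0],[0,-0.3,0],[0,-0.3,0],[0,-0.3,0],[0,-0.2,0],[0,-0.1,0],[0,0,0]],"claw":[0,0,0,0,0,0,0]}'
python3 - <<'E'
from h import *
s=telemetry.get_state(); print(s['eef_pos'],s['width'],s['force']); snap('wrist','w8')
z=load('w8');W=cloud(z)
for p in [(270,220),(290,290)]: print(W[p[1],p[0]])
E
```

```text
clock: 8.33
eef_pos: [619.2, -40.9, 48.3]
tool_rot: [-3.141, -0.037, 0.0]
force: [-0.0, -0.1, 0.0]
width: 0.002
[619.20428905 -40.92516963  48.29666271] 0.002380181149428564 [-0.03780677 -0.09407944  0.0314042 ]
[658.57874613 -22.58599036  59.53885639]
[624.67063544 -29.11738423  45.98413655]
```

View pics/w8.png

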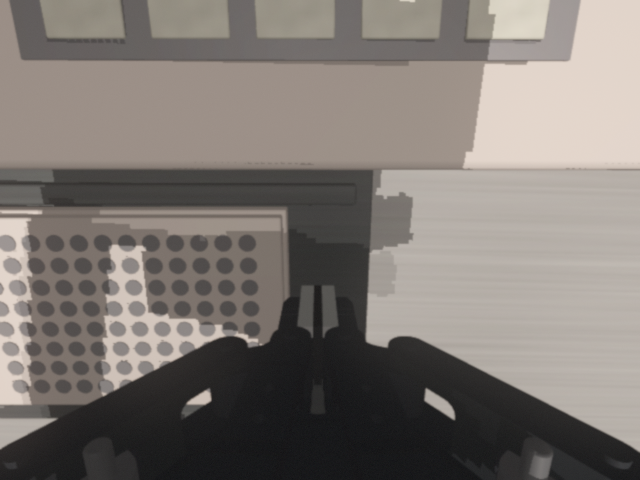

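The plate follows, with its right edge at column 288. Now fine steps until the left ledge pushes back.

```bash
python3 -m jog '{"delta_rot":[[0,0,0],[0,0,0],[0,0,0]],"translation":[[0,-0.1,0],[0,-0.1,0],[0,0,0]],"claw":[0,0,0]}'
python3 -c "
from rig import telemetry
s=telemetry.get_state();print(s['eef_pos'],s['force'])"
```

```text
clock: 8.63
eef_pos: [619.0, -40.0, 48.3]
tool_rot: [3.14, 0.035, -0.0]
force: [-1.3, -3.3, -0.1]
width: 0.001
[619.03221484 -39.9956525   48.26444424] [-1.27847287 -3.26973514 -0.12330068]
```

```bash
python3 -m jog '{"delta_rot":[[0,0,0],[0,0,0]],"translation":[[0,-0.05,0],[0,0,0]],"claw":[0,0]}'
python3 - <<'E'
from h import *
s=telemetry.get_state(); print(s['eef_pos'],s['width'],s['force']); snap('top','t9')
im=load('t9')['im']
cv2.imwrite('pics/t9z.png',cv2.convertScaleAbs(cv2.resize(cv2.cvtColor(im[150:280,260:450],cv2.COLOR_RGB2BGR),None,fx=4,fy=4,interpolation=cv2.INTER_CUBIC),alpha=2))
E
```

```text
clock: 8.8
eef_pos: [619.0, -39.9, 48.3]
tool_rot: [3.14, 0.035, -0.0]
force: [-1.2, -7.1, -0.0]
width: -0.002
[619.01391501 -39.86711539  48.27077859] -0.0016944530240676956 [-1.24359668 -7.0679443  -0.0435776 ]
```

View pics/t9z.png

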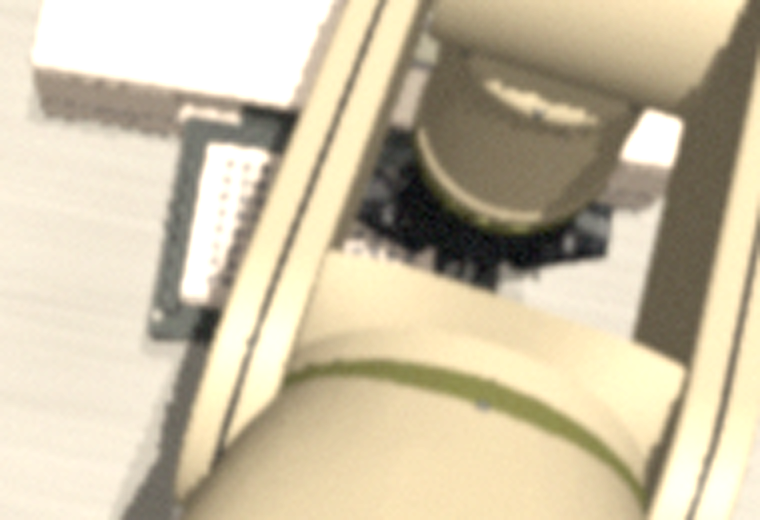

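The force has risen to 7 N in y with no further motion, so the plate is on the left ledge. Now back round to the front, opening the fingers for the final x push.

```bash
python3 -m jog '{"delta_rot":[[0,0,0],[0,0,0],[0,0,0],[0,0,0],[0,0,0],[0,0,0],[0,0,0],[0,0,0]],"translation":[[0,0.5,0],[0,0.5,0],[0,0,-2.5],[0,0,-2.8],[-2.6,-2.5,0],[-2.0,-3.0,0],[-2.0,-3.0,0],[0,0,0]],"claw":[0,0,0,30,100,100,100,100]}'
python3 -m jog '{"delta_rot":[[0,0,0],[0,0,0],[0,0,0]],"translation":[[0,0,0],[0,0,0],[0,0,0]],"claw":[100,100,100]}'
python3 - <<'E'
from h import *
s=telemetry.get_state(); print(s['eef_pos'],s['width'],s['force']); snap('wrist','w10')
E
```

```text
clock: 9.52
eef_pos: [547.9, 38.9, 100.6]
tool_rot: [-3.139, -0.04, 0.005]
force: [-0.4, 0.4, -0.5]
width: 0.707
clock: 9.77
eef_pos: [552.3, 33.9, 101.6]
tool_rot: [3.141, 0.035, 0.002]
force: [-0.9, -0.7, 0.6]
width: 0.996
[552.29927677  33.88478459 101.63538799] 0.9964060146190235 [-0.88197776 -0.70442713  0.58720645]
```

View pics/w10.png

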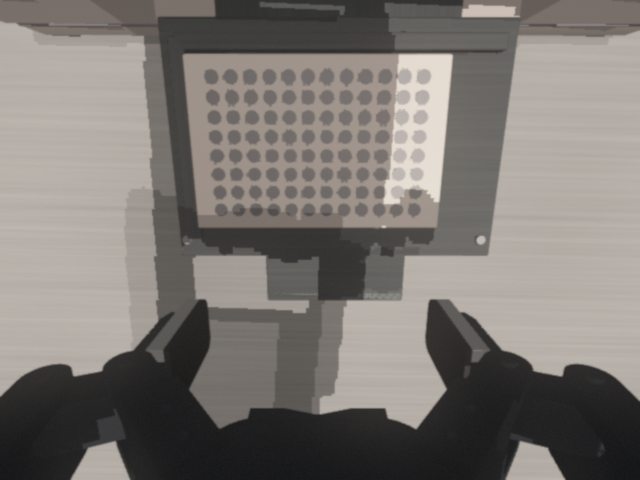

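The plate is square and against the left ledge (its left edge is at column 184), with a sliver of gap at the far ledge. I descend and close that gap.

```bash
python3 -m jog '{"delta_rot":[[0,0,0],[0,0,0],[0,0,0],[0,0,0],[0,0,0],[0,0,0]],"translation":[[-0.3,0,2.0],[0,0,2.4],[0,0,1.5],[0,0,0.6],[0,0,0],[0,0,0]],"claw":[100,100,100,100,100,100]}'
python3 -c "
from rig import telemetry
s=telemetry.get_state();print(s['eef_pos'],s['force'])"
```

```text
clock: 10.32
eef_pos: [548.9, 34.0, 36.6]
tool_rot: [3.141, 0.035, -0.0]
force: [0.4, -0.1, 0.8]
width: 1.002
[548.92514393  34.04224203  36.60306476] [ 0.38895889 -0.07796191  0.76428595]
```

Expected contact with the ledge is at TCP x of about 565.5, so I advance 15 mm and then creep.

```bash
python3 -m jog '{"delta_rot":[[0,0,0],[0,0,0],[0,0,0],[0,0,0],[0,0,0],[0,0,0],[0,0,0],[0,0,0]],"translation":[[0.4,0,0],[0.4,0,0],[0.3,0,0],[0.2,0,0],[0.1,0,0],[0.1,0,0],[0.05,0,0],[0,0,0]],"claw":[100,100,100,100,100,100,100,100]}'
python3 -c "
from rig import telemetry
s=telemetry.get_state();print(s['eef_pos'],s['force'])"
python3 -m jog '{"delta_rot":[[0,0,0],[0,0,0]],"translation":[[0.05,0,0],[0,0,0]],"claw":[100,100]}'
python3 -c "
from rig import telemetry
s=telemetry.get_state();print(s['eef_pos'],s['force'])"
```

```text
clock: 10.98
eef_pos: [564.0, 35.0, 36.4]
tool_rot: [3.141, 0.036, 0.0]
force: [-1.3, 0.3, 1.6]
width: 1.005
[564.01063178  34.96305022  36.44882465] [-1.29934548  0.26921736  1.63655732]
clock: 11.15
eef_pos: [564.5, 34.9, 36.4]
tool_rot: [3.141, 0.036, 0.0]
force: [-1.3, 0.3, 1.6]
width: 1.004
[564.5084074   34.94185988  36.4412724 ] [-1.30566377  0.32735625  1.64795681]
```

```bash
python3 -m jog '{"delta_rot":[[0,0,0],[0,0,0],[0,0,0]],"translation":[[0.05,0,0],[0.05,0,0],[0,0,0]],"claw":[100,100,100]}'
python3 -m jog '{"delta_rot":[[0,0,0],[0,0,0],[0,0,0]],"translation":[[0.05,0,0],[0.05,0,0],[0,0,0]],"claw":[100,100,100]}'
```

```text
clock: 11.4
eef_pos: [565.4, 35.0, 36.4]
tool_rot: [-3.141, -0.036, 0.0]
force: [-1.6, -0.2, 3.7]
width: 1.003
clock: 11.65
eef_pos: [566.0, 35.0, 36.3]
tool_rot: [-3.141, -0.036, 0.002]
force: [-4.3, 0.9, 6.1]
width: 0.999
```

Run:
```python
from h import *
s=telemetry.get_state(); print(s['eef_pos'],s['width'],s['force'],s['ft_torque']); snap('wrist','w11');snap('side','s11')
W=cloud(load('w11'))
im=load('s11')['im']; cv2.imwrite('pics/s11z.png',cv2.convertScaleAbs(cv2.resize(cv2.cvtColor(im[170:280,200:350],cv2.COLOR_RGB2BGR),None,fx=5,fy=5,interpolation=cv2.INTER_CUBIC),alpha=2))
for u in (198,203,207,430,434): 
  print(u,[W[v,u].round(1).tolist() for v in range(298,322,4)])
```

```text
[565.98126929  34.99876607  36.26251574] 0.9988532544100917 [-4.27374391  0.88808877  6.05377187] [ 0.03850515  0.5992003  -0.02905306]
198 [[579.4, 77.6, 60.4], [577.3, 78.1, 59.3], [576.5, 77.7, 60.9], [574.5, 78.1, 60.0], [573.7, 77.7, 61.5], [572.5, 77.5, 62.3]]
203 [[579.4, 75.9, 60.4], [577.4, 76.2, 59.5], [573.7, 77.7, 55.3], [572.2, 77.8, 55.5], [571.7, 77.1, 57.7], [568.9, 78.0, 55.5]]
207 [[579.5, 74.4, 60.5], [577.9, 74.5, 60.4], [571.3, 77.8, 50.4], [570.5, 77.4, 52.1], [568.3, 77.7, 51.2], [566.9, 77.6, 51.9]]
430 [[581.1, -4.9, 60.0], [579.4, -5.2, 59.6], [574.6, -7.7, 53.0], [573.5, -7.5, 54.2], [571.5, -7.9, 53.6], [570.4, -7.7, 54.5]]
434 [[581.4, -6.1, 60.6], [nan, nan, nan], [576.8, -7.6, 57.5], [575.5, -7.6, 58.0], [574.0, -7.7, 58.4], [572.8, -7.6, 59.1]]
```

View pics/w11.png

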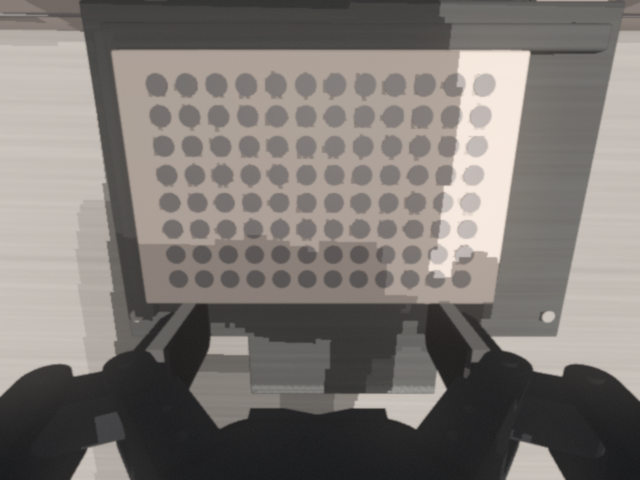

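View pics/s11z.png

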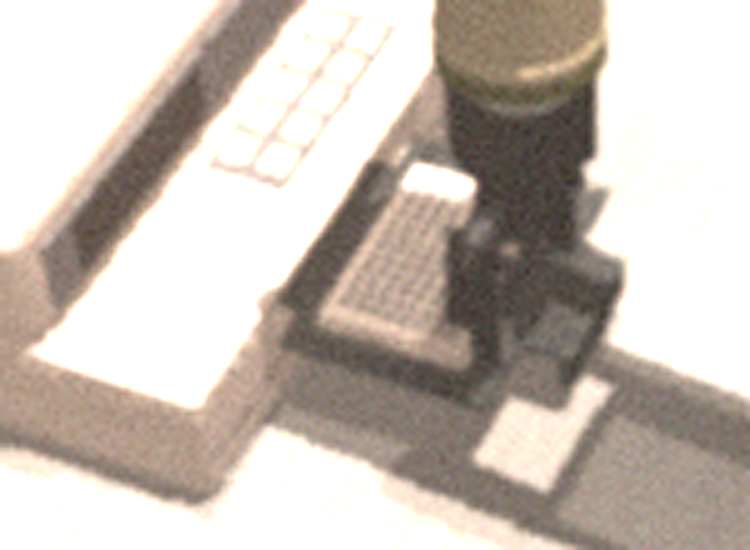

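Run:
```python
from h import *
z=load('w11');W=cloud(z); O=np.array([678,26]);psi=.0215
def rd(P): d=np.array(P[:2])-O; return np.array([d[0]*np.cos(psi)+d[1]*np.sin(psi),-d[0]*np.sin(psi)+d[1]*np.cos(psi)]).round(1)
for p in [(112,50),(530,50),(494,303),(147,303)]: print('plate',rd(onplane(z,*p,59.4)),proj(z,[0,0,0]) is None)
for p in [(122,336),(557,336)]: print('deck front',rd(onplane(z,*p,45)))
for p in [(252,393),(435,393)]: print('lip',rd(onplane(z,*p,45)))
print('expect x -99.9 -17.5 y -52.1 72.5; front -122, +-88; lip -150')
c=cv2.convertScaleAbs(cv2.cvtColor(z['im'],cv2.COLOR_RGB2BGR)[0:110],alpha=2.5); cv2.imwrite('pics/w11a.png',np.vstack([cv2.resize(c[:,70:230],None,fx=4,fy=2.5),cv2.resize(c[:,470:630],None,fx=4,fy=2.5)]))
```

```text
plate [-17.5  72.5] False
plate [-17.3 -51.8] False
plate [-99.7 -52.2] False
plate [-99.9  72.6] False
deck front [-121.9   92.2]
deck front [-121.6  -88. ]
lip [-149.8   39.7]
lip [-149.6  -40. ]
expect x -99.9 -17.5 y -52.1 72.5; front -122, +-88; lip -150
```

View pics/w11a.png

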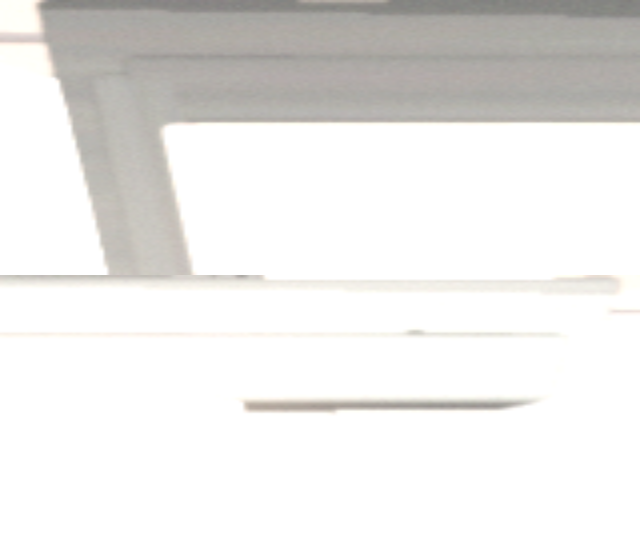

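All four plate corners are within 0.3 mm of their seated positions (-99.9/-17.5, -52.1/72.5), and the deck front is still at -122. I retreat, shut the fingers and go down in front of the lip.

```bash
python3 -m jog '{"delta_rot":[[0,0,0],[0,0,0],[0,0,0],[0,0,0],[0,0,0],[0,0,0],[0,0,0],[0,0,0]],"translation":[[-0.4,0,0],[-0.4,0,-0.2],[-0.4,0,-1.5],[-2.0,0.5,-1.5],[-2.0,0.6,0],[-1.7,0,0],[0,0,0],[0,0,0]],"claw":[100,100,100,60,0,0,0,0]}'
python3 -m jog '{"delta_rot":[[0,0,0],[0,0,0],[0,0,0],[0,0,0],[0,0,0],[0,0,0]],"translation":[[0,0,0],[0,0,0],[0,0,1.5],[0,0,1.5],[0,0,0.5],[0,0,0]],"claw":[0,0,0,0,0,0]}'
python3 - <<'E'
from h import *
s=telemetry.get_state(); print(s['eef_pos'],s['width'],s['force']); snap('wrist','w12')
E
```

```text
clock: 12.42
eef_pos: [497.2, 22.4, 68.2]
tool_rot: [-3.141, -0.035, -0.0]
force: [-0.2, -0.9, -0.4]
width: 0.299
clock: 12.92
eef_pos: [496.6, 22.6, 31.6]
tool_rot: [-3.141, -0.036, 0.005]
force: [0.0, -0.2, 0.7]
width: 0.002
[496.62612339  22.57253132  31.57509861] 0.0015646319346151766 [ 0.02181435 -0.17474187  0.7484459 ]
```

View pics/w12.png

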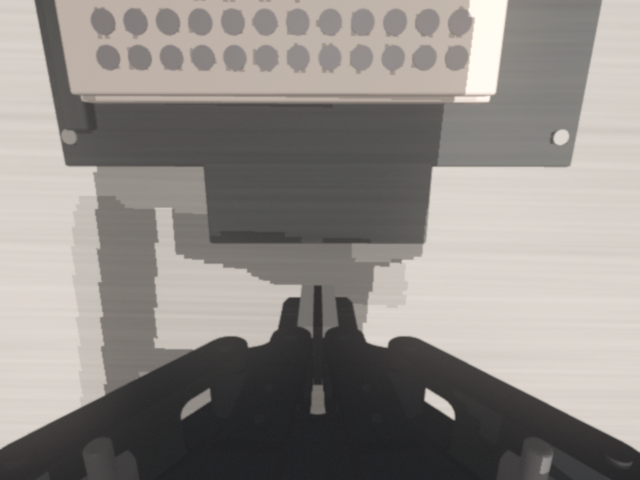

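```bash
python3 -m jog '{"delta_rot":[[0,0,0],[0,0,0],[0,0,0],[0,0,0],[0,0,0],[0,0,0],[0,0,0],[0,0,0]],"translation":[[0.7,0,0],[0.6,0,0],[0.3,0,0],[0.2,0,0],[0.2,0,0],[0.3,0,0],[0.4,0,0],[0.4,0,0]],"claw":[0,0,0,0,0,0,0,0]}'
python3 -m jog '{"delta_rot":[[0,0,0],[0,0,0],[0,0,0],[0,0,0],[0,0,0],[0,0,0],[0,0,0],[0,0,0]],"translation":[[0.4,0,0],[0.4,0,0],[0.4,0,0],[0.4,0,0],[0.4,0,0],[0.4,0,0],[0.4,0,0],[0.4,0,0]],"claw":[0,0,0,0,0,0,0,0]}'
```

```text
clock: 13.63
eef_pos: [527.7, 23.1, 32.9]
tool_rot: [-3.141, -0.036, 0.004]
force: [-6.4, -0.3, 4.1]
width: 0.001
clock: 14.3
eef_pos: [559.8, 23.8, 32.9]
tool_rot: [-3.141, -0.036, 0.004]
force: [-6.2, -0.4, 3.3]
width: 0.005
```

```bash
python3 -m jog '{"delta_rot":[[0,0,0],[0,0,0],[0,0,0],[0,0,0],[0,0,0],[0,0,0],[0,0,0],[0,0,0]],"translation":[[0.4,0,0],[0.4,0,0],[0.4,0,0],[0.4,0,0],[0.4,0,0],[0.4,0,0],[0.4,0,0],[0.4,0,0]],"claw":[0,0,0,0,0,0,0,0]}'
python3 -m jog '{"delta_rot":[[0,0,0],[0,0,0],[0,0,0],[0,0,0],[0,0,0],[0,0,0],[0,0,0],[0,0,0]],"translation":[[0.4,0,0],[0.4,0,0],[0.4,0,0],[0.4,0,0],[0.4,0,0],[0.4,0,0],[0.4,0,0],[0.3,0,0]],"claw":[0,0,0,0,0,0,0,0]}'
```

```text
clock: 14.97
eef_pos: [591.8, 24.5, 32.9]
tool_rot: [3.141, 0.036, -0.004]
force: [-5.9, -1.2, 3.0]
width: -0.0
clock: 15.63
eef_pos: [623.0, 25.2, 32.9]
tool_rot: [3.141, 0.036, -0.004]
force: [-5.2, -0.7, 3.3]
width: -0.0
```

Run:
```python
from h import *
s=telemetry.get_state(); print(s['eef_pos'],s['width'],s['force']); snap('wrist','w13')
```

```text
[622.96577723  25.19317357  32.94157149] -3.2990911419835444e-05 [-5.17099439 -0.71622712  3.29609838]
```

View pics/w13.png

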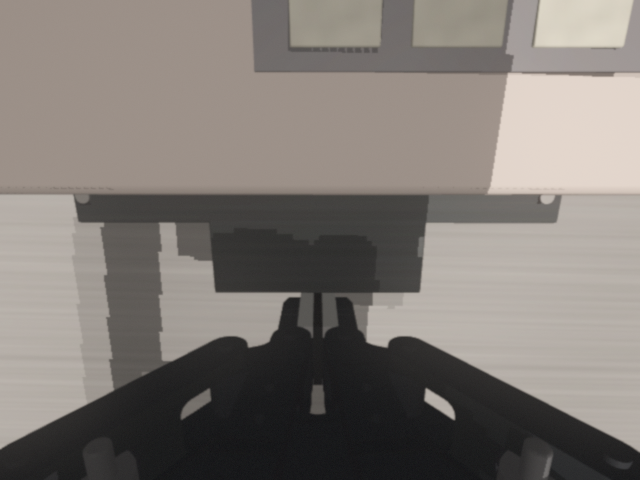

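```bash
python3 -m jog '{"delta_rot":[[0,0,0],[0,0,0],[0,0,0],[0,0,0],[0,0,0],[0,0,0]],"translation":[[0.4,0,0],[0.4,0,0],[0.3,0,0],[0.2,0,0],[0.1,0,0],[0,0,0]],"claw":[0,0,0,0,0,0]}'
python3 -m jog '{"delta_rot":[[0,0,0],[0,0,0],[0,0,0]],"translation":[[0.1,0,0],[0.05,0,0],[0,0,0]],"claw":[0,0,0]}'
python3 -m jog '{"delta_rot":[[0,0,0],[0,0,0],[0,0,0]],"translation":[[0.05,0,0],[0.05,0,0],[0,0,0]],"claw":[0,0,0]}'
```

```text
clock: 16.18
eef_pos: [637.2, 25.6, 32.8]
tool_rot: [3.141, 0.036, -0.002]
force: [-3.7, -1.0, -0.1]
width: 0.0
clock: 16.43
eef_pos: [638.6, 25.6, 32.8]
tool_rot: [3.141, 0.036, -0.002]
force: [-5.6, -0.6, -1.5]
width: -0.001
clock: 16.68
eef_pos: [638.7, 25.6, 32.7]
tool_rot: [3.141, 0.036, -0.005]
force: [-9.3, -1.1, 2.5]
width: 0.002
```

```bash
python3 -m jog '{"delta_rot":[[0,0,0],[0,0,0],[0,0,0]],"translation":[[0.05,0,0],[0.05,0,0],[0,0,0]],"claw":[0,0,0]}'
python3 -c "
from h import *
snap('wrist','w14')"
```

```text
clock: 16.93
eef_pos: [638.8, 25.6, 32.7]
tool_rot: [3.141, 0.036, -0.008]
force: [-15.7, -2.2, 6.2]
width: 0.003
```

View pics/w14.png

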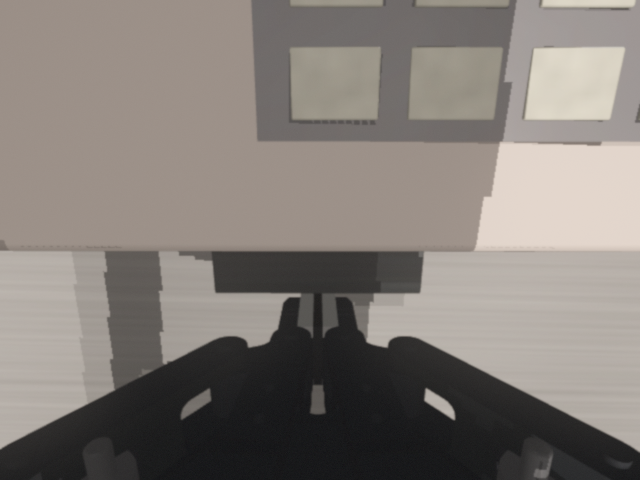

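The stop has been reached: 15.7 N with no motion, and the deck front is flush with only the tongue showing. I retract straight back, look once more, then hand in.

```bash
python3 -m jog '{"delta_rot":[[0,0,0],[0,0,0],[0,0,0],[0,0,0],[0,0,0],[0,0,0],[0,0,0],[0,0,0]],"translation":[[-0.2,0,0],[-0.8,0,0],[-2,0,0],[-3,0,0],[-3,0,-2],[0,0,-2],[0,0,0],[0,0,0]],"claw":[0,0,0,0,0,0,0,0]}'
python3 - <<'E'
from h import *
s=telemetry.get_state(); print(s['eef_pos'],s['force']); snap('wrist','w15');snap('top','t15')
O=np.array([678,26]);psi=.0215
z=load('w15');W=cloud(z)
Q=[]
for c in range(280,360,10):
    col=W[60:300,c,2]; i=np.where(abs(col-45)<4)[0]
    if len(i):
        p=onplane(z,c,60+i.max()+.5,45); d=p[:2]-O; Q.append(d[0]*np.cos(psi)+d[1]*np.sin(psi))
print('lip x',np.round(Q,1))
E
```

```text
clock: 17.65
eef_pos: [553.2, 23.6, 75.7]
tool_rot: [3.141, 0.036, 0.01]
force: [0.0, -0.1, -0.1]
width: 0.0
[553.16247407  23.62397441  75.65773675] [ 0.01592691 -0.13179239 -0.07718057]
lip x [-28.7 -29.1 -29.1 -28.7 -29.1 -28.7 -29.1 -28.7]
```

View pics/t15.png

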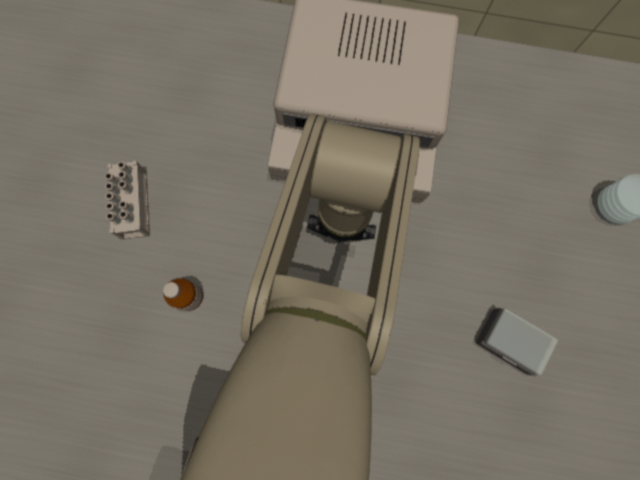

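View pics/w15.png

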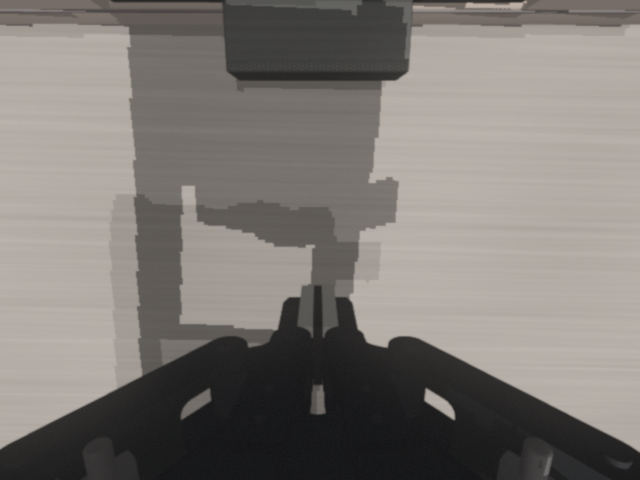

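```bash
python3 -c "
from rig import ticket
print(ticket.hand_in())"
```

```text
the job is handed in; nothing more can be done
None
```

I seated the plate in the corner against both ledges, pushed the carrier home, and handed the job in at about 18 s. No verdict came back.

**What I did:** I pushed the plate square with the open fingers, then slid it left with the shut fingers until the left ledge pushed back with 7 N. A last push in x closed the gap to the far ledge. I then pushed the carrier in by its lip until it hit the end stop, which read 15.7 N with no motion.

**Last checks:**
- **Plate seating:** Before the carrier moved, the plate's four corners were within 0.3 mm of their seated positions in the wrist picture.
- **Carrier:** The measured lip position was 28.7 to 29.1 mm ahead of the reader's front, against a nominal 28. That is within 3 mm of home, and the end-stop force agrees.
- **Arm and bystanders:** The arm was clear, with about 0 N at the wrist. In the top picture the rack, bottle and tip box look unmoved.

**Not confirmed:**
- **Plate after the push:** I could not see it inside the reader. That it stayed seated is inferred from the slow push, about 50 mm/s.
- **Upward force:** The last x push on the plate showed about 6 N upward at the wrist that I did not explain. The fingertips may have brushed the deck. The lip pushes showed 3 to 6 N upward as well.

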